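# Seat a carburettor spacer on its pins and hold it in a ratchet clamp

## Robot

A 6-joint arm with a two-finger parallel gripper is mounted at the origin on the work surface. World frame = base frame: x ahead of the robot, y to its left, z up, the work surface at z = 0. Lengths are in mm, angles in rad, forces in N, time in s.
With the tool pointing down it reaches from about 275 to 825 mm from the base axis. Payload 5.2 kg.
Tool frame: the origin (TCP) lies at the very end of the fingers, on their centre line; the grasp point (between the pads) lies 19 mm behind it; z points along the fingers, y is the direction in which the jaws open and shut (so a half turn about z gives the same grasp; the last joint's range is limited). The gripper opens to 93 mm and grips with 3 to 60 N. Pads are 15 mm wide; open, the fingers measure 128 mm over their backs; the gripper's body (75 mm by 188 mm) begins 65 mm behind the grasp point.
Start: joints at [1.134, 0.259, 1.535, -0, 1.348, -0.203], TCP at [127.399, 535.046, 182.553] pointing down, gripper open.
Joint ranges: [-3.14, 3.14], [-0.91, 2.08], [0.19, 2.58], [-1.22, 4.36], [0.22, 2.71], [-3.12, 3.12]. Speed limits (rad/s): [2.57, 2.57, 3.14, 3.14, 3.14, 3.14].

## Interface

Orientations are given as [roll, pitch, yaw] about the fixed x, y, z axes, in that order (R = Rz(yaw) Ry(pitch) Rx(roll)).
In Python, from bench import robot gives the robot as it stands. The module is installed in compiled form; this text tells all that it offers. Calls block until the motion is done:
- robot.move_ptp(position, orientation): joint-space move of the TCP to a pose.
- robot.move_linear(position, ori=None, speed=150, f_stop=None): straight line of the TCP; ori=None keeps the orientation; speed is the mean speed in mm/s. With f_stop (N) it stops when the force on the tool has changed by that much, and returns True; else False.
- robot.move_j(angles): joint-space move.
- robot.move_gripper(opening): opening from 0.0 (shut) to 1.0 (fully open); the grip force is fixed at half the most; returns when the fingers have stopped.
- robot.sleep(seconds).
- robot.inverse_kinematics(position, orientation): joint angles nearest the present ones, or None.
- robot.get_image(name): name is "scene" or "side" or "wrist"; returns a dict with "img" (420x560x3 uint8, blue, green, red), "fovy" (degrees; the focal length in pixels is half the picture's height over the tangent of half this angle, whatever the lens; pixels are square), "cx", "cy" (the principal point, pixels), "eye" and "orientation" of the camera in the world. Camera axes: x right, y down, z forward; pixel columns grow to the right and rows downward; lengths in mm; the calibration is good to about 2 mm. A picture is of the moment at which its call begins. There is no depth.
A pose or a line that the arm cannot do raises robot.MotionError and nothing moves.
- robot.hand_in(): hands the job in, once; it reports no verdict.
Readings, each from a call of its own:
- robot.current_t(): time.
- robot.current_qpos(): joint angles.
- robot.current_joint_vel(): joint speeds.
- robot.current_joint_efforts(): joint torques, N m.
- robot.current_tcp_pos(): TCP position.
- robot.current_eef_rot(): TCP orientation.
- robot.current_contact_force(): force on the tool from outside, world axes, zero at the start.
- robot.current_ft_torque(): the same for the moment, N m.
- robot.current_gripper_width(): opening from 0.0 (shut) to 1.0 (fully open).
Only numpy, scipy, OpenCV 4.12 (cv2) and the standard library are available. Lean on these libraries where they do the work, as an engineer would, in place of code of your own. Each camera call takes 0.05 s, during which the arm holds its last target.

## Task

Lift the carburettor spacer (the thick block with a bore and two bolt holes) out of the drip tray and lower it over the two locating pins of the holding fixture until it sits flush on the seat, then let go of it and pump the clamp's trigger, moving the jaw by the trigger alone, until the rubber pad meets the spacer. Keep squeezing until the pad is pressed about 4 mm into its cup: enough to hold the brittle spacer firmly, not so hard that it cracks. Finish while still holding the trigger squeezed at that pressure, because the jaw eases off when the trigger is let go and I am about to scrape the gasket face; leave the other things on the bench where they are.

Things in the scene. Friction and masses are not known exactly. Their poses are not given: they have to be found in the camera images.
- spacer_mid (a point): Centre (half-way up) of the loose carburettor spacer: brown rigid phenolic block, 52 (its x) x 100 (its y) x 24 mm high, 0.13 kg, flat in the drip tray. Straight through it go two 11 mm bolt holes, 38 mm either side of the centre along its y, and a 32 mm bore in the middle. Both ways round and both faces are alike. Brittle: cracks if the clamp presses it with over 45 N.
- drip_tray: Shallow black plastic drip tray, 170 (x) x 210 (y) mm, 16 mm high, walls and floor 4 mm thick, stuck to the bench; origin at the centre of its underside. The spacer lies on its floor.
- fixture: Grey laminated board fixed to the bench, 120 (x) x 400 (y) x 18 mm high, carrying the seat with its two pins at the +y end and the ratchet clamp at the -y end, which pushes towards +y with its axis 46 mm above the bench. Origin on the bench surface on the centre line (x = 0), 15 mm in +y from the board's middle.
- seat (a point): Centre of the top of the aluminium seat block on which the spacer is to rest, 34 mm above the bench, 110 mm in +y from the fixture's origin; axes as the fixture. Two upright steel pins stand 38 mm either side along y: 9 mm thick, 32 mm high, tips tapered over the last 5 mm. The block is 42 (x) x 104 (y) mm and 16 mm above the board, so fingers can straddle it.
- grip (a point): Point on the back (-y side) of the clamp's fixed upright grip, on the centre line, 134 mm above the bench, 246.5 mm from the seat point along -y; axes as the fixture. The grip is a black plastic post 28 mm wide (x) and 20 mm thick (from here 20 mm towards +y), its top 150 mm above the bench; behind it is free space.
- trigger_bar (a point): Axis of the trigger's rounded finger bar, 16 mm thick, 26 mm wide (x), about 130 mm above the bench, in front (+y) of the grip and 52 mm above the trigger's pivot. At rest the bar's front is 60 mm in +y from the grip point, fully squeezed 42 mm. Push it in -y, towards the grip, to squeeze; it springs back. Free above it, and in front of it from 70 mm above the bench up.
- trigger (a joint): Trigger angle: 0 at rest, 0.36 rad fully squeezed. The return spring takes 2 to 3.5 N at the bar; a pressed pad adds about half its own force. A full pull drives the ram about 8 mm forward by a pawl on 4 mm teeth; on the way back a 4 N drag keeps the ram in place, so it is pumped several times. When let go, a pressed pad pushes the ram back until hardly any force is left.
- ram (a joint): How far (m) the toothed steel ram with the jaw has come forward (+y) towards the spacer, 0 to 0.062; it starts anywhere from 0 to 0.02. The pad meets a seated spacer at 0.040 to 0.041.
- pad_face (a point): Centre of the front face of the round rubber jaw pad, 27 mm in diameter, in a steel cup 34 mm in diameter on the ram's front end, 46 mm above the bench. Axes as the fixture.
- jaw_pad (a joint): How far (m) the rubber pad is pressed into its cup: 0 free, at most 0.014. It resists with 6 N per mm: 4 mm is 24 N, and 10 N to 38 N (1.7 to 6.3 mm) is a good hold.
- hammer: Bystander: small steel hammer lying on the bench, 240 mm long; origin under its middle.
- tire_gauge: Bystander: chrome stick tire gauge about 150 mm long and 18 mm high lying on the bench beside the fixture; origin under its middle.
- clip_jar: Bystander: glass jar of nylon clips, 70 mm in diameter, 93 mm high, beside the drip tray; origin at the centre of its base.
- offcut: Bystander: plain wooden block without holes, 45 x 95 x 22 mm; origin at the centre of its underside.
- plug_socket: Bystander: steel plug socket standing upright beside the fixture, 24 mm in diameter, 64 mm high; origin at the centre of its base.
Things that resemble listed ones, but are neither listed nor needed, are in the scene too. Leave any pink look-alike of the part that bears spacer_mid alone.

How it is judged:
By the outcome, as a careful person would: the job done as asked, in the order asked, and still so for the second after the job is handed in, while the arm keeps its last pose, push and grip.
It also fails if it takes over 69 s, if anything falls off the work surface, if the arm or the gripper's body presses on something with over 40 N, if the wrist force passes 120 N, or if a joint passes its speed limit or range.

## Working session

There is one attempt and no reset: what is moved stays moved. The work goes in short steps, each a Python script; the robot and the scene stay as the last script left them, time stands still between calls to the robot, and variables do not carry over. Pictures are saved under pics/ and viewed, and the job is handed in when it is done.

```bash
mkdir -p pics; cat > h.py <<'E'
import numpy as np, cv2, pickle
from bench import robot
from scipy.spatial.transform import Rotation as R
def rot(o):
    o=np.array(o,float)
    return o if o.shape==(3,3) else R.from_euler('xyz',o).as_matrix()
def snap(name,fn):
    d=robot.get_image(name); cv2.imwrite(f'pics/{fn}.png',d['img']); pickle.dump(d,open(f'pics/{fn}.pkl','wb')); return d
def load(fn): return pickle.load(open(f'pics/{fn}.pkl','rb'))
def f(d): return d['img'].shape[0]/2/np.tan(np.radians(d['fovy'])/2)
def ray(d,u,v):
    r=np.array([(u-d['cx'])/f(d),(v-d['cy'])/f(d),1.]); return rot(d['orientation'])@r
def on(d,u,v,z):
    r=ray(d,u,v); e=np.array(d['eye']); return e+r*(z-e[2])/r[2]
def proj(d,p):
    c=rot(d['orientation']).T@(np.array(p,float)-np.array(d['eye'])); return f(d)*c[0]/c[2]+d['cx'],f(d)*c[1]/c[2]+d['cy']
E
python3 - <<'E'
from h import *
for n in ['scene','side','wrist']:
    d=snap(n,n+'0'); print(n,d['fovy'],d['cx'],d['cy'],d['eye'],d['orientation'])
print(robot.current_t(),robot.current_eef_rot(),robot.current_tcp_pos(),robot.current_contact_force())
E
```

```text
scene 49.622872495075995 273.67827263187417 207.62054706357475 [1303.73683082   92.89572261  906.89863033] [-2.36899265  0.01635451  1.61361708]
side 53.444649330959194 278.4843353480315 207.31593020697636 [-153.74464332 -715.49188798  730.07119573] [-2.12559061  0.00563917 -0.73488483]
wrist 63.6316109044592 281.9865425144156 212.45491719986939 [ 61.93039411 548.58718533 382.92237389] [2.89788094e+00 2.45824453e-03 1.33580908e+00]
0.15 [-3.14021759e+00 -2.47344189e-04  2.90780755e+00] [127.2078616  534.61289685 181.90200052] [ 1.40219393  0.22890154 -0.05487491]
```

View pics/scene0.png

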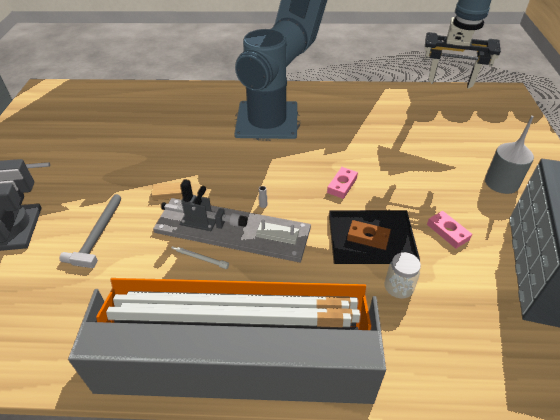

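View pics/side0.png

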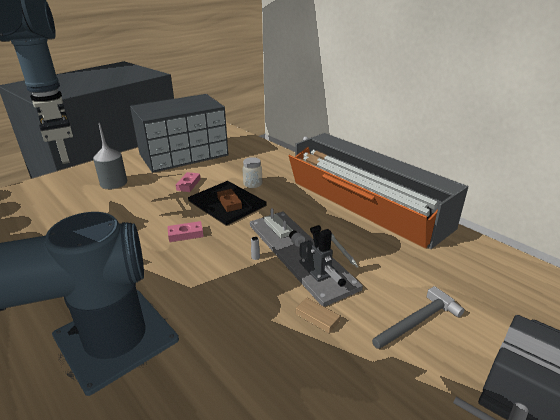

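View pics/wrist0.png

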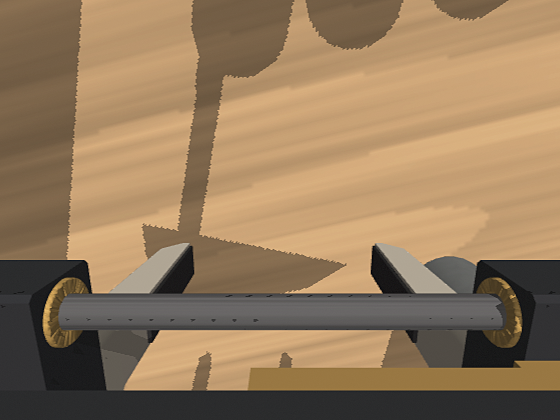

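Candidates: brown block with bore in the black tray (scene 369,234); pink look-alikes (343,182) and (449,229); plain offcut (side 318,315). By the description I choose the brown one in the tray, and check it in a close crop.

```bash
python3 - <<'E'
from h import *
d=load('scene0')
for n,u,v,z in [('spacer',369,234,16),('seat',278,231,34),('traycorner',330,211,16),('',409,211,16),('',417,262,16),('',335,263,16),('fixLtop',172,199,18),('fixRtop',310,231,18),('fixRbot',304,257,18),('fixLbot',154,235,18)]:
    print(n,on(d,u,v,z).round(0))
im=d['img']
a=cv2.resize(im[195:275,320:430],None,fx=5,fy=5,interpolation=cv2.INTER_CUBIC)
b=cv2.resize(im[170:265,145:320],None,fx=4.5,fy=4.5,interpolation=cv2.INTER_CUBIC)
cv2.imwrite('pics/a1.png',a);cv2.imwrite('pics/b1.png',b[:600,:800])
E
```

```text
spacer [525. 291.  16.]
seat [537.  57.  34.]
traycorner [445. 194.  16.]
 [440. 407.  16.]
 [612. 398.  16.]
 [621. 199.  16.]
fixLtop [ 413. -245.   18.]
fixRtop [521. 139.  18.]
fixRbot [607. 123.  18.]
fixLbot [ 546. -265.   18.]
```

View pics/a1.png

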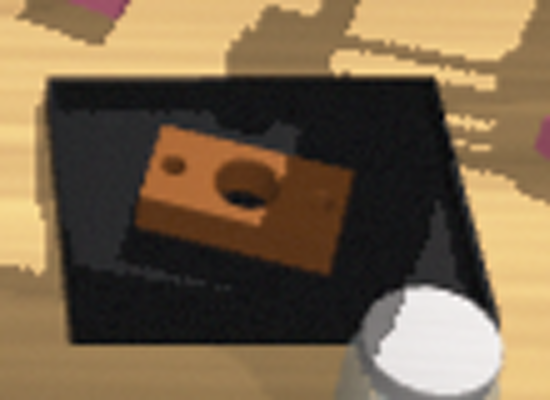

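View pics/b1.png

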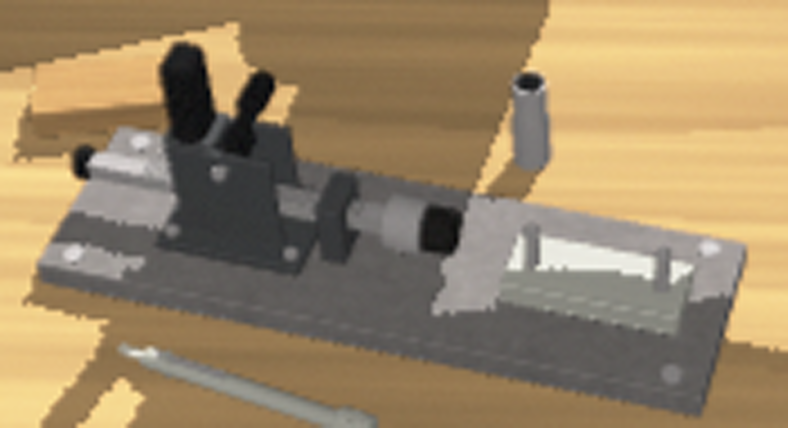

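The crop confirms a brown block with bore and bolt holes in the tray. The clamp is at −y and the seat with pins at +y. I'm moving for a wrist view of both.

```bash
python3 - <<'E'
from h import *
robot.move_ptp([505,335,260],[np.pi,0,1.37])
d=snap('wrist','w1'); print(d['eye'],robot.current_tcp_pos(),robot.current_qpos(),robot.current_t())
E
```

```text
[516.83688822 399.43588195 460.93273836] [503.94308611 335.97860096 259.84240524] [4.03775486e-01 3.24729137e-01 1.25822030e+00 4.09234820e-04
 1.55918086e+00 6.02295985e-01] 1.8
```

View pics/w1.png

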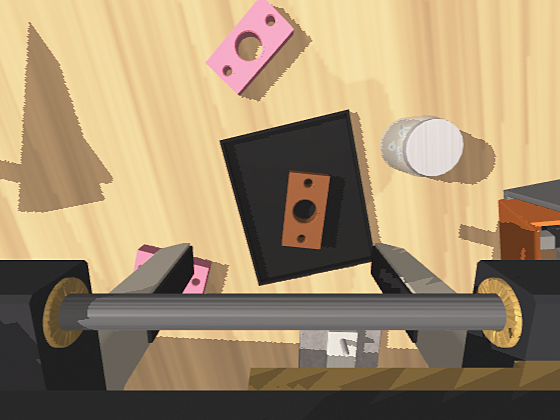

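The spacer is fully visible at (306,210), with bolt holes at about (308,183) and (301,238). The fixture is hidden at the bottom behind the gripper, so I'll measure the spacer here.

```bash
cat >> h.py <<'E'
def spacer(d,ztop,box=None):
    im=d['img']; hsv=cv2.cvtColor(im,cv2.COLOR_BGR2HSV)
    m=cv2.inRange(hsv,(4,110,40),(16,255,255))
    if box: 
        k=np.zeros_like(m); k[box[1]:box[3],box[0]:box[2]]=255; m&=k
    cs,h=cv2.findContours(m,cv2.RETR_EXTERNAL,cv2.CHAIN_APPROX_NONE)
    c=max(cs,key=cv2.contourArea)
    return c,m
E
python3 - <<'E'
from h import *
d=load('w1')
c,m=spacer(d,28,(225,130,370,280))
P=np.array([on(d,u,v,28)[:2] for u,v in c[:,0,:]],np.float32)
r=cv2.minAreaRect(P); print('outer',r)
# dark holes
g=cv2.cvtColor(d['img'],cv2.COLOR_BGR2HSV)[...,2]
fill=np.zeros_like(m); cv2.drawContours(fill,[c],-1,255,-1); fill=cv2.erode(fill,np.ones((5,5)))
hm=fill&cv2.bitwise_not(m)
n,l,s,ce=cv2.connectedComponentsWithStats(hm)
for i in range(1,n):
    if s[i,4]>10: print(s[i],ce[i],on(d,*ce[i],28))
print('tray', [on(d,u,v,16)[:2].round() for u,v in [(220,141),(348,110),(378,256),(260,286)]])
cv2.imwrite('pics/w1c.png',cv2.resize(np.hstack([d['img'][150:270,250:360],cv2.cvtColor(m,8)[150:270,250:360]]),None,fx=3.5,fy=3.5))
E
```

```text
outer ((524.7584228515625, 290.0667724609375), (102.68643188476562, 53.92539978027344), 72.66475677490234)
[305 179   7   6  30] [307.73333333 181.5       ] [535.54286989 327.10092287  28.        ]
[293 200  23  19 320] [304.071875 208.915625] [524.26362473 292.31897871  28.        ]
tray [array([435., 399.]), array([602., 404.]), array([613., 202.]), array([442., 190.])]
```

View pics/w1c.png

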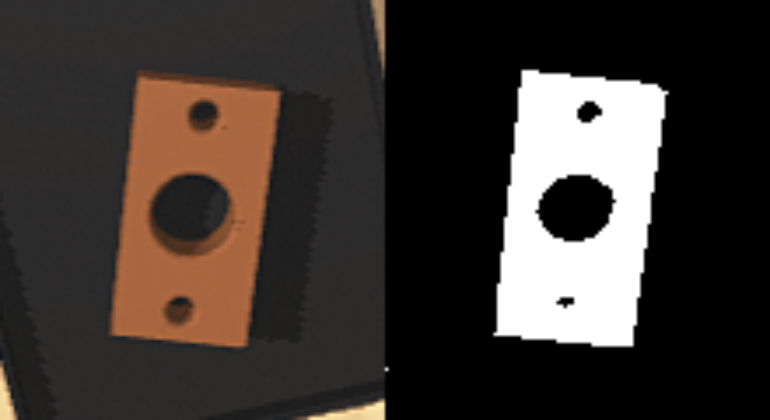

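```bash
python3 - <<'E'
from h import *
d=load('w1'); print('jar',on(d,434,147,93))
robot.move_ptp([545,110,230],[np.pi,0,1.37])
snap('wrist','w2')
robot.move_ptp([515,-75,290],[np.pi,0,1.37])
snap('wrist','w3'); print(robot.current_t())
E
```

```text
jar [671.63275104 347.72217365  93.        ]
3.625
```

View pics/w2.png

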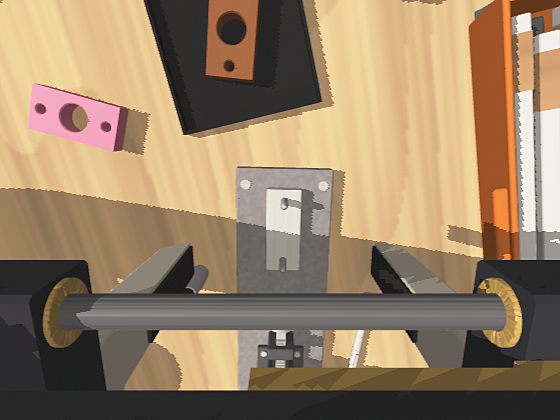

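View pics/w3.png

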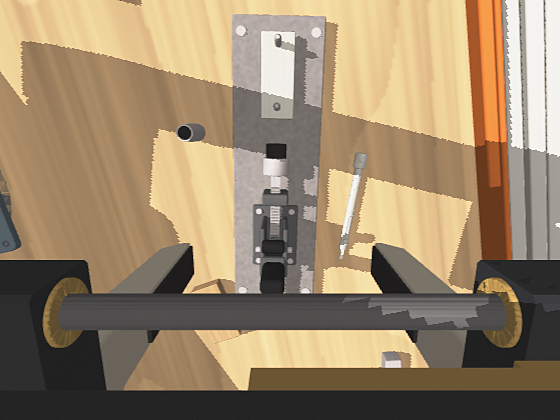

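```bash
python3 - <<'E'
from h import *
a=load('w2')['img'][155:285,225:345]; b=load('w3')['img'][10:130,220:340]; c=load('w3')['img'][135:300,225:325]
cv2.imwrite('pics/z2.png',cv2.resize(a,None,fx=4.5,fy=4.5,interpolation=cv2.INTER_CUBIC))
cv2.imwrite('pics/z3.png',cv2.resize(b,None,fx=4.5,fy=4.5,interpolation=cv2.INTER_CUBIC))
cv2.imwrite('pics/z3c.png',cv2.resize(c,None,fx=3.5,fy=3.5,interpolation=cv2.INTER_CUBIC))
E
```

```text
(no output)
```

View pics/z2.png

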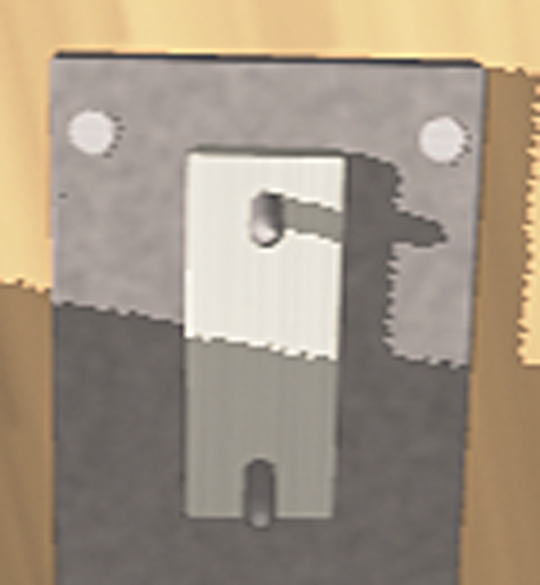

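View pics/z3.png

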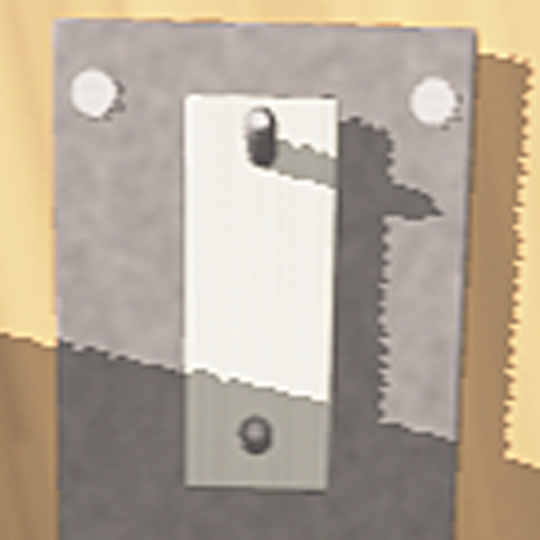

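View pics/z3c.png

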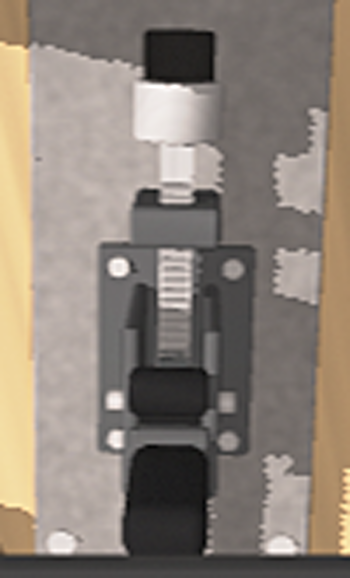

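```bash
python3 - <<'E'
from h import *
for n,o,cs,bs,tips in [('w2',(225,155),[(187,153),(344,154),(334,517),(186,518)],[(54,55),(484,64)],[(267,233),(260,518)]),
                  ('w3',(220,10),[(184,96),(337,98),(327,492),(184,486)],[(55,19),(475,30)],[(260,119),(256,428)])]:
    d=load(n); S=1/4.5
    A=np.array([on(d,o[0]+(u+.5)*S-.5,o[1]+(v+.5)*S-.5,34)[:2] for u,v in cs]); print(n,'seat',A.round(1).tolist(),'c',A.mean(0).round(1))
    print(' sides',[round(float(np.linalg.norm(A[i]-A[(i+1)%4])),1) for i in range(4)])
    yv=(A[0]+A[1]-A[2]-A[3]); print(' yaw',np.arctan2(-yv[0],yv[1]))
    B=np.array([on(d,o[0]+u*S,o[1]+v*S,18)[:2] for u,v in bs]); v=B[1]-B[0]; print(' board edge',B.round(1).tolist(),np.linalg.norm(v),np.arctan2(v[1],v[0]), (B.mean(0)))
    T=np.array([on(d,o[0]+(u+.5)*S-.5,o[1]+(v+.5)*S-.5,66)[:2] for u,v in tips]); v=T[0]-T[1]; print(' tips',T.round(1).tolist(),T.mean(0).round(1),np.linalg.norm(v),np.arctan2(-v[0],v[1]))
d=load('w3')
for u,v in [(232,15),(326,17),(319,294),(234,294)]: print(on(d,u,v,18)[:2].round(1))
for nm,u,v,z in [('padtip',(145+213)/2,31,46),('bartop c',170,392,135),('grip top',169,452,150)]:
    print(nm,on(d,225+u/3.5,135+v/3.5,z).round(1))
E
```

```text
w2 seat [[525.2, 109.9], [565.8, 101.4], [543.8, 0.5], [503.0, 8.5]] c [534.5  55.1]
 sides [41.5, 103.2, 41.6, 103.8]
 yaw -0.21506284608685142
 board edge [[494.6, 140.2], [608.3, 114.6]] 116.53597694486606 -0.22215738118887712 [551.48219992 127.40606972]
 tips [[542.9, 91.7], [526.1, 18.1]] [534.5  54.9] 75.51673533306497 -0.223809380045764
w3 seat [[524.8, 108.4], [565.6, 99.6], [543.0, -1.5], [502.8, 8.4]] c [534.1  53.7]
 sides [41.7, 103.6, 41.4, 102.5]
 yaw -0.21835713203989315
 board edge [[494.0, 138.4], [608.4, 112.2]] 117.37256766642845 -0.2249663240207189 [551.23611421 125.26664079]
 tips [[542.9, 91.1], [526.6, 17.8]] [534.7  54.4] 75.07215974729512 -0.21866307758578277
[493.5 137.6]
[608.9 111.7]
[ 533.8 -263. ]
[ 406.3 -237.1]
padtip [516.2 -28.   46. ]
bartop c [ 492.8 -134.   135. ]
grip top [ 490.  -147.8  150. ]
```

```bash
python3 - <<'E'
from h import *
d=load('w1'); S=1/3.5
q=lambda u,v:on(d,250+(u+.5)*S-.5,150+(v+.5)*S-.5,28)[:2]
A=np.array([q(*p) for p in [(137,79),(281,92),(247,347),(110,335)]]); print(A.round(1),A.mean(0),[np.linalg.norm(A[i]-A[(i+1)%4]).round(1) for i in range(4)])
v=A[0]+A[1]-A[2]-A[3]; print(np.arctan2(v[1],v[0]))
print('bore',q(191.5,214),'holes',q(203.5,116),q(179,310),(q(203.5,116)+q(179,310))/2)
cv2.imwrite('pics/w1d.png',cv2.resize(d['img'][160:260,270:345],None,fx=6,fy=6,interpolation=cv2.INTER_CUBIC))
# check IK of the whole plan
for p,y in [([524.5,289.5,7],1.268),([534.5,54.5,37],np.pi/2-.218)]:
    print(robot.inverse_kinematics(p,[np.pi,0,y]))
E
```

```text
[[513.9 343.7]
 [564.8 328.5]
 [535.5 233.4]
 [484.5 248.7]] [524.68727428 288.58220604] [np.float64(53.0), np.float64(99.5), np.float64(53.2), np.float64(99.4)]
1.271636618427291
bore [524.16801727 289.75531768] holes [535.30721945 325.44320701] [512.51987974 253.39174328] [523.9135496  289.41747514]
[ 3.18324684e-01  5.09661344e-01  1.62414618e+00 -4.44089210e-16
  1.00778513e+00  6.21121011e-01]
[-1.06104492e-01  3.78941038e-01  1.75488179e+00 -4.44089210e-16
  1.00776982e+00  1.11895508e-01]
```

View pics/w1d.png

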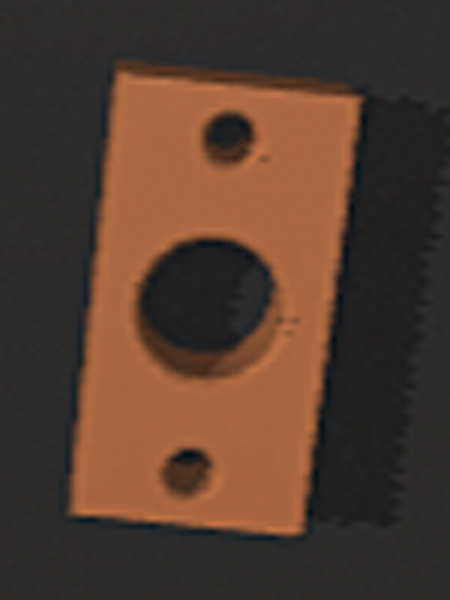

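Spacer centre is about (524.4, 289.2) with its long axis at 1.27 rad, and its sizes match. Seat is (534.5, 54.5), yaw −0.218. Grasping now.

```bash
python3 - <<'E'
from h import *
o=[np.pi,0,1.27]
robot.move_ptp([524.4,289.2,90],o)
robot.move_linear([524.4,289.2,7],speed=80,f_stop=8)
robot.sleep(.2); print(robot.current_tcp_pos(),robot.current_contact_force())
robot.move_gripper(0.0)
print('w',robot.current_gripper_width()*93,robot.current_tcp_pos(),robot.current_eef_rot(),robot.current_contact_force())
print(robot.move_linear([524.4,289.2,150],speed=120))
robot.sleep(.2)
print('w',robot.current_gripper_width()*93,robot.current_tcp_pos(),robot.current_contact_force(),robot.current_t())
snap('wrist','w4')
E
```

```text
[524.75982747 289.33342485   7.54774364] [ 1.37020308 -0.31240069 -0.10253049]
w 0.751166987361764 [524.41902753 289.20670087   6.99977993] [ 3.14157858e+00 -3.72084987e-05  1.26998405e+00] [ 0.38959556 -0.32482902  0.73287057]
False
w 0.22612201915334848 [524.06104424 289.06697807 149.28319391] [-0.54747828 -0.0326515   0.07419669] 9.5417
```

View pics/w4.png

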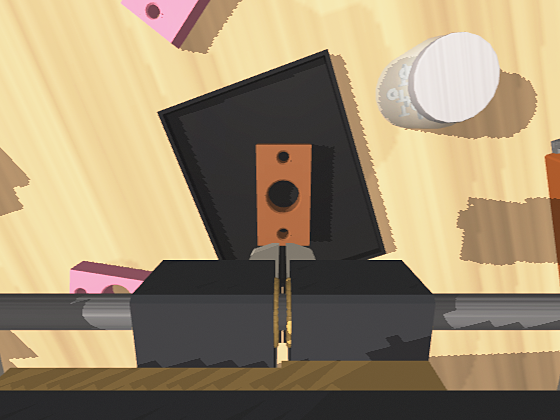

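```bash
python3 - <<'E'
from h import *
d=load('w4'); print(d['eye'],d['orientation'],robot.current_tcp_pos())
print('tcp px',proj(d,robot.current_tcp_pos()),'spacer px pred',proj(d,[524.4,289.2,28]),on(d,284,195,28))
s=snap('scene','s4'); print('scene tcp px',proj(s,robot.current_tcp_pos()),proj(s,[524.4,289.2,28]))
cv2.imwrite('pics/s4c.png',cv2.resize(s['img'][100:300,280:480],None,fx=3,fy=3))
s=snap('side','e4'); print('side tcp px',proj(s,robot.current_tcp_pos()),proj(s,[524.4,289.2,28]))
cv2.imwrite('pics/e4c.png',cv2.resize(s['img'][80:260,130:330],None,fx=3,fy=3))
E
```

```text
[543.52245202 351.11951325 350.31914646] [ 2.89554390e+00  1.36982544e-03 -3.02012929e-01] [524.13170696 289.11321191 149.41901901]
tcp px (np.float64(282.31655848196795), np.float64(235.0720833243572)) spacer px pred (np.float64(282.6071021545604), np.float64(196.31863512347536)) [526.07583301 290.04220543  28.        ]
scene tcp px (np.float64(375.6341946657732), np.float64(196.76004451098004)) (np.float64(368.81292248796115), np.float64(230.72509166094562))
side tcp px (np.float64(225.85408505172236), np.float64(163.9341505505184)) (np.float64(228.51371739299208), np.float64(196.9378306718867))
```

View pics/s4c.png

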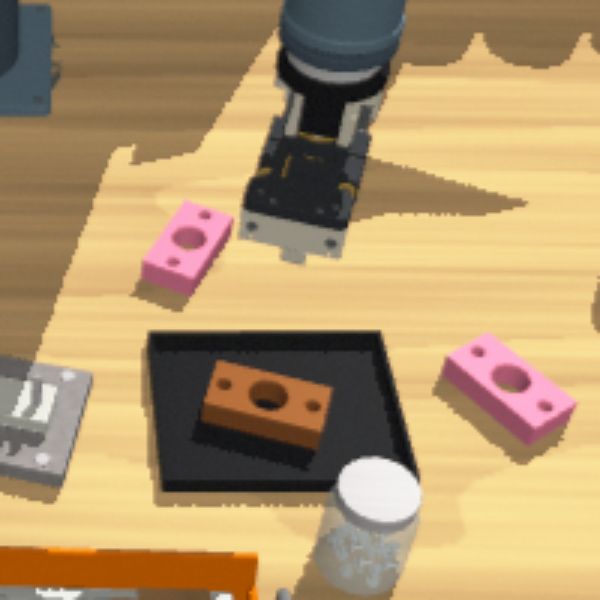

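View pics/e4c.png

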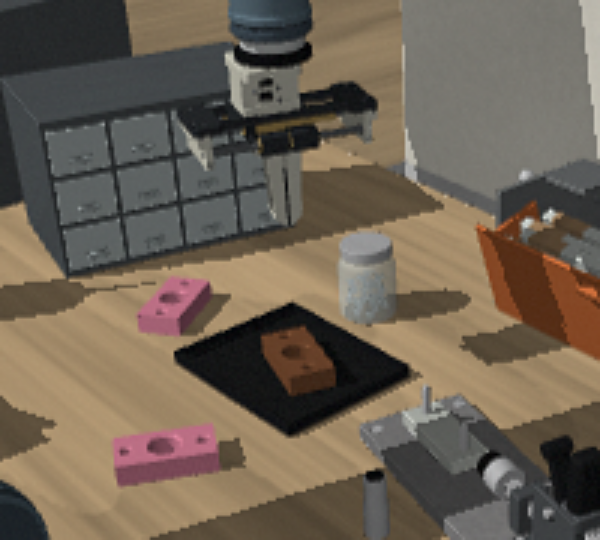

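```bash
python3 - <<'E'
from h import *
def tri(a,pa,b,pb):
    e1,e2=np.array(a['eye']),np.array(b['eye']); r1,r2=ray(a,*pa),ray(b,*pb)
    A=np.stack([r1,-r2],1); t=np.linalg.lstsq(A,e2-e1,rcond=None)[0]
    return (e1+r1*t[0]).round(1),(e2+r2*t[1]).round(1)
print(tri(load('s4'),(280+293/3,100+262/3),load('e4'),(130+287/3,80+222/3)))
a,b=load('scene0'),load('side0'); t=[127.2,534.6,181.9]
print(proj(a,t),proj(b,t))
cv2.imwrite('pics/s0g.png',cv2.resize(a['img'][20:110,410:520],None,fx=5,fy=5)); cv2.imwrite('pics/e0g.png',cv2.resize(b['img'][80:190,0:110],None,fx=5,fy=5))
s=load('s4')['img'];cv2.imwrite('pics/s4g.png',cv2.resize(s[150:200,350:410],None,fx=10,fy=10,interpolation=cv2.INTER_CUBIC))
E
```

```text
(array([527. , 288.8, 182.8]), array([526.6, 289.3, 183.3]))
(np.float64(446.848530134426), np.float64(94.85723690429485)) (np.float64(67.5245686910113), np.float64(167.3153969472822))
```

View pics/s0g.png

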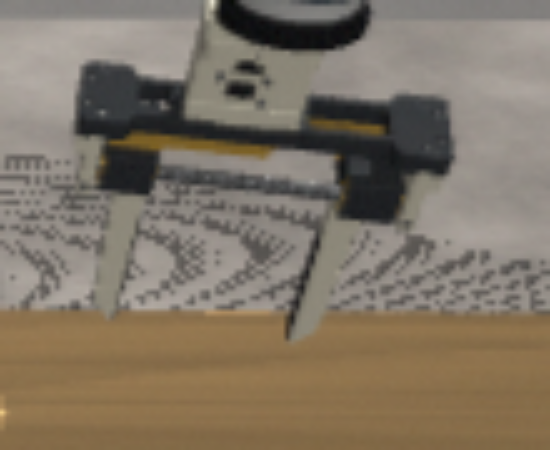

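View pics/e0g.png

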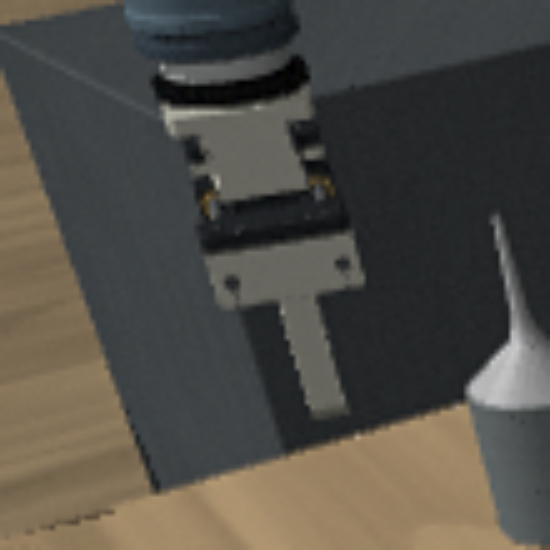

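View pics/s4g.png

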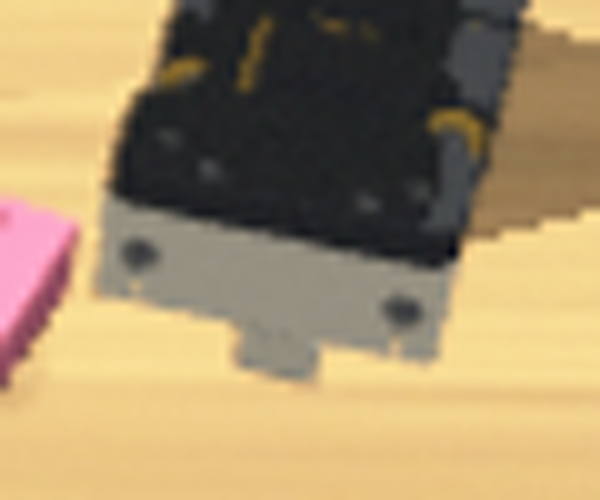

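```bash
python3 - <<'E'
from h import *
d=load('w4'); t=robot.current_tcp_pos()
for z in [149,168,183,195]: print(z,proj(d,[t[0],t[1],z]),proj(load('s4'),[t[0],t[1],z]),proj(load('e4'),[t[0],t[1],z]))
s=load('scene0'); 
for p in [(343,182),(449,229)]: print('pink',on(s,*p,20))
print('free', on(d,60,130,0), on(d,500,250,0))
cv2.imwrite('pics/w4g.png',cv2.resize(d['img'][225:385,200:370],None,fx=3.5,fy=3.5,interpolation=cv2.INTER_CUBIC))
cv2.imwrite('pics/e4g.png',cv2.resize(load('e4')['img'][100:170,180:270],None,fx=8,fy=8,interpolation=cv2.INTER_CUBIC))
E
```

```text
149 (np.float64(282.48253618607356), np.float64(234.7438913670066)) (np.float64(375.60265893853074), np.float64(196.94166146086292)) (np.float64(225.86883409168013), np.float64(164.11923245469467))
168 (np.float64(282.4842511602651), np.float64(245.00805491580226)) (np.float64(376.7730959646825), np.float64(191.14451076324224)) (np.float64(225.43490514546033), np.float64(158.67396985635406))
183 (np.float64(282.48585579399077), np.float64(254.61182800889864)) (np.float64(377.7184807006179), np.float64(186.46203946492162)) (np.float64(225.0876412845942), np.float64(154.31624509564648))
195 (np.float64(282.48734146517944), np.float64(263.50360733432467)) (np.float64(378.4887832213426), np.float64(182.64674680446953)) (np.float64(224.8067962802678), np.float64(150.79199346110659))
pink [332.42821523 236.26437766  20.        ]
pink [505.48541103 497.94510402  20.        ]
free [329.01546049 415.33875874   0.        ] [732.5561256  155.69980088   0.        ]
```

View pics/w4g.png

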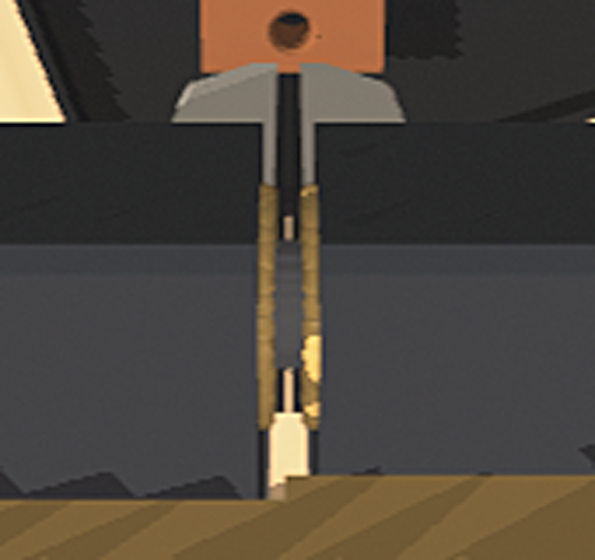

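View pics/e4g.png

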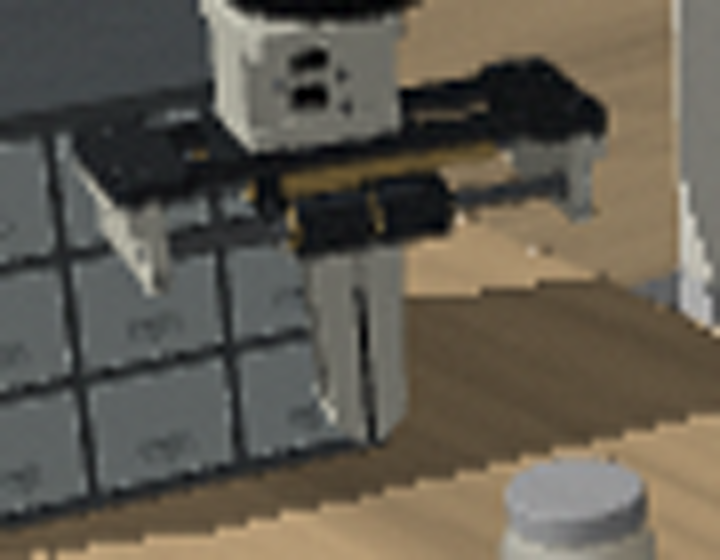

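All three views put the real fingertips about 32 mm above the reported TCP, so the gripper closed just above the spacer. I'll measure this with a gentle touch on bare bench.

```bash
python3 - <<'E'
from h import *
o=[np.pi,0,1.27]
robot.move_ptp([375,380,15],o)
r=robot.move_linear([375,380,-45],speed=45,f_stop=4)
print(r,robot.current_tcp_pos(),robot.current_contact_force(),robot.current_t()); robot.sleep(.1)
print(robot.current_tcp_pos(),robot.current_contact_force())
snap('wrist','w5');snap('scene','s5')
E
```

```text
True [374.62689987 379.81712382 -35.79716145] [-0.281838   -0.99580051  5.87923605] 11.6083
[374.58394085 379.80647062 -35.8157161 ] [-0.28647353 -0.15992594  6.03020521]
```

```bash
cat >> h.py <<'E'
def tri(a,pa,b,pb):
    e1,e2=np.array(a['eye']),np.array(b['eye']); r1,r2=ray(a,*pa),ray(b,*pb)
    A=np.stack([r1,-r2],1); t=np.linalg.lstsq(A,e2-e1,rcond=None)[0]
    return (e1+r1*t[0]).round(1),(e2+r2*t[1]).round(1)
DZ=-35.2
E
python3 - <<'E'
from h import *
print(tri(load('s4'),(360,179.2),load('e4'),(252.7,126.9)))
print(tri(load('s4'),(393.5,186),load('e4'),(253.7,126.9)))
t=[524.1,289.1,149.4]; d=load('w4')
# body bottom at reported+84, corners at tool +-94 y, +-37 x
for z in [233,268]:
  print(z,proj(load('s4'),[524+90-11,289-28-35,z]),proj(load('e4'),[524+90-11,289-28-35,z]),proj(load('e4'),[524-90-11,289+28-35,z]))
E
```

```text
(array([595.8, 231.7, 269.1]), array([594.7, 233.3, 270.7]))
(array([617.6, 297.2, 271.7]), array([631.7, 275.2, 249.4]))
233 (np.float64(355.5481906610366), np.float64(194.0686009121002)) (np.float64(256.75927666654854), np.float64(138.48237510234293)) (np.float64(197.08784933557087), np.float64(149.24761128271462))
268 (np.float64(357.45374670309104), np.float64(181.90641252970653)) (np.float64(256.37865755091036), np.float64(127.7001291496108)) (np.float64(195.77072986376476), np.float64(138.0315442129488))
```

View pics/w5.png

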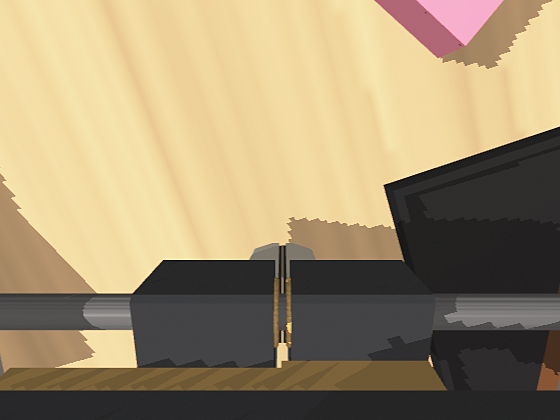

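Touch confirms it: the true fingertip is about 35 mm behind the reported TCP (the gripper body is shifted by the same amount). I'm correcting all heights by this and grasping again.

```bash
python3 - <<'E'
from h import *
o=[np.pi,0,1.27]
robot.move_linear([375,380,60],speed=150)
robot.move_gripper(1.0)
robot.move_ptp([524.4,289.2,30],o)
print(robot.move_linear([524.4,289.2,7+DZ],speed=80,f_stop=8))
robot.sleep(.15); print(robot.current_tcp_pos(),robot.current_contact_force())
robot.move_gripper(0.0)
print('w',robot.current_gripper_width()*93,robot.current_tcp_pos(),robot.current_contact_force())
print(robot.move_linear([524.4,289.2,70],speed=120))
robot.sleep(.2)
print('w',robot.current_gripper_width()*93,robot.current_tcp_pos(),robot.current_contact_force(),robot.current_t())
snap('wrist','w6');snap('scene','s6');snap('side','e6')
cv2.imwrite('pics/m6.png',np.hstack([cv2.resize(load('w6')['img'][100:320,170:400],None,fx=2,fy=2),cv2.resize(load('s6')['img'][150:260,310:420],(440,440))[:, :340]]))
E
```

```text
False
[524.99126222 289.33403858 -27.51594613] [-0.37456058  0.20475581 -0.10141662]
w 51.86540780875705 [524.42648859 289.20086415 -28.19194004] [0.52930074 0.42240205 0.42501124]
False
w 52.136720219462646 [523.81551117 288.99223351  69.03156917] [-0.13550117  0.50108258 -0.92382582] 17.7333
```

View pics/m6.png

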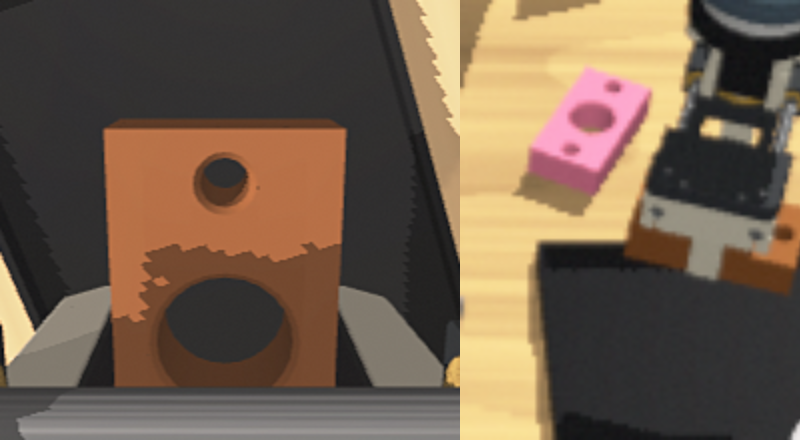

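```bash
python3 - <<'E'
from h import *
d=load('w6'); t=np.array([523.82,288.99,69.03]); a=1.27
X=np.array([np.cos(a),np.sin(a)]); Y=np.array([np.sin(a),-np.cos(a)])
for n,u,v in [('hole',280.7,191.2),('TL',222.3,164.5),('TR',342.5,164.5),('holeL',266.7,191),('holeR',295,191)]:
    p=on(d,u,v,t[2]+56.2)[:2]-t[:2]; print(n,p@X,p@Y)
E
```

```text
hole 38.183108535129875 -0.5642790459837075
TL 49.754977782509876 -25.42550460653508
TR 49.70157236182201 25.779199767401913
holeL 38.27676476863152 -6.6441463840366195
holeR 38.265659409797536 5.645327439768521
```

```bash
python3 - <<'E'
from h import *
o=[np.pi,0,1.351]
robot.move_ptp([534.5,54.7,60],o)
robot.move_linear([534.5,54.7,38],speed=80); robot.sleep(.3)
print(robot.current_tcp_pos(),robot.current_eef_rot(),robot.current_contact_force(),robot.current_gripper_width()*93,robot.current_t())
snap('wrist','w7');snap('scene','s7');snap('side','e7')
cv2.imwrite('pics/m7.png',cv2.resize(load('w7')['img'][130:310,200:370],None,fx=3.3,fy=3.3,interpolation=cv2.INTER_CUBIC))
cv2.imwrite('pics/n7.png',np.hstack([cv2.resize(load('s7')['img'][175:260,225:325],None,fx=4,fy=4,interpolation=cv2.INTER_CUBIC),cv2.resize(load('e7')['img'][180:265,240:340],None,fx=4,fy=4,interpolation=cv2.INTER_CUBIC)]))
E
```

```text
[534.85150639  54.73189964  38.430184  ] [ 3.14075552e+00 -1.11872631e-04  1.35106698e+00] [ 0.28809199  0.11288022 -0.96608665] 51.31727600314735 19.5417
```

View pics/m7.png

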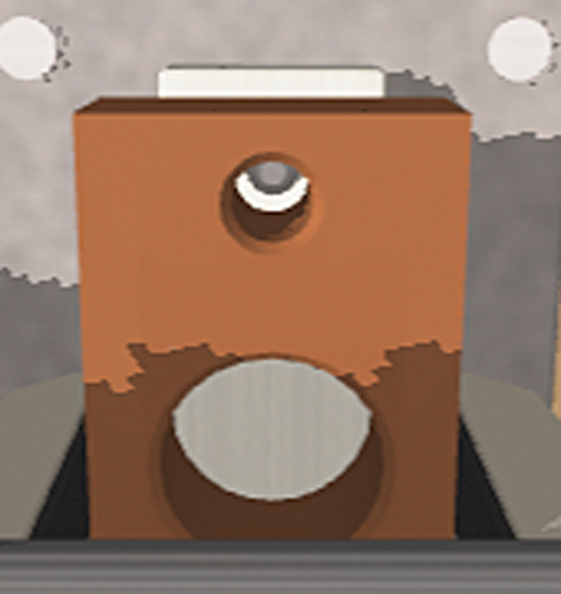

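View pics/n7.png

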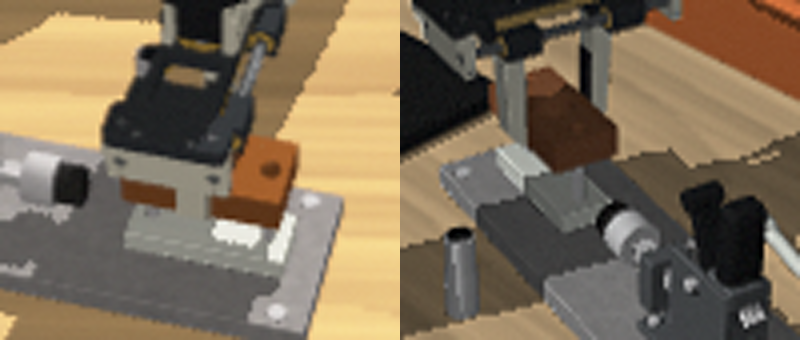

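```bash
python3 - <<'E'
from h import *
d=load('w7'); t=np.array([534.85,54.73,38.43]); a=1.351
X=np.array([np.cos(a),np.sin(a)]); Y=np.array([np.sin(a),-np.cos(a)])
P=lambda u,v,z:on(d,200+(u+.5)/3.3-.5,130+(v+.5)/3.3-.5,z)[:2]
L=lambda p:((p-t[:2])@X,(p-t[:2])@Y)
print('hole top',L(P(270.5,202,t[2]+56.2)))
print('edges',L(P(75,113,t[2]+56.2)),L(P(471,113,t[2]+56.2)))
print('pin tip',L(P(272,176,66)))
A,B=P(159,70,34),P(384,70,34); print('seat +y edge',L(A),L(B),np.linalg.norm(A-B),np.arctan2(*(B-A)[::-1]),A,B)
for z in (66,61): q=proj(d,[*(np.array([534.6,54.7])+38*X),z]); print('pred pin px',(q[0]-200)*3.3,(q[1]-130)*3.3)
cv2.imwrite('pics/m7b.png',cv2.resize(d['img'][172:210,262:302],None,fx=14,fy=14,interpolation=cv2.INTER_CUBIC))
E
```

```text
hole top (np.float64(38.262148417996755), np.float64(-0.4506692385443855))
edges (np.float64(49.946826328398686), np.float64(-25.664446272618424)) (np.float64(49.886225629442336), np.float64(25.444994444329772))
pin tip (np.float64(37.142734668234716), np.float64(-0.2349458645319068))
seat +y edge (np.float64(51.45527354008575), np.float64(-20.69401488829355)) (np.float64(51.407539072487005), np.float64(20.11892932303248)) 40.812972126227315 -0.22096591763807538 [525.87268153 109.45928997] [565.69333531 100.5142228 ]
pred pin px 270.8287122167918 169.9521494393528
pred pin px 270.80808085701744 165.16588803186386
```

View pics/m7b.png

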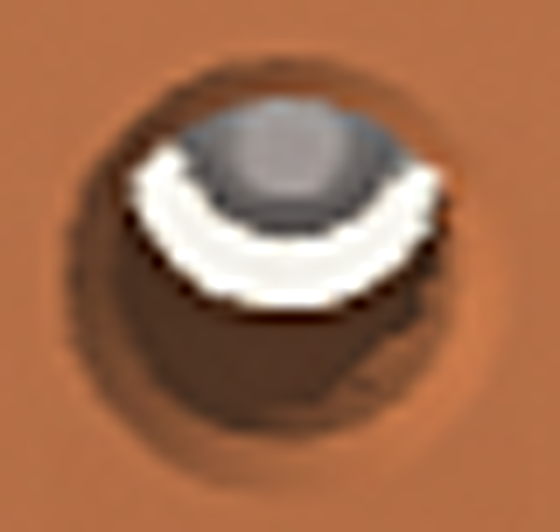

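```bash
python3 - <<'E'
from h import *
d=load('w7'); t=np.array([534.85,54.73,38.43]); a=1.351
X=np.array([np.cos(a),np.sin(a)]); Y=np.array([np.sin(a),-np.cos(a)])
P=lambda u,v,z:on(d,262+(u+.5)/14-.5,172+(v+.5)/14-.5,z)[:2]
L=lambda p:((p-t[:2])@X,(p-t[:2])@Y)
print('pin tip',L(P(292,148,66)),'hole rim inner',L(P(285,265,t[2]+55)),'outer',L(P(288,272,t[2]+56.2)))
E
```

```text
pin tip (np.float64(37.60014514854166), np.float64(-0.07057671791100013)) hole rim inner (np.float64(38.219195397414836), np.float64(-0.332564360038026)) outer (np.float64(38.2175393165949), np.float64(-0.2396915691046721))
```

Pin is centred in the hole to about 0.6 mm. I'm applying that small correction and lowering.

```bash
python3 - <<'E'
from h import *
robot.move_linear([534.7,54.2,34],speed=40)
r=robot.move_linear([534.7,54.2,-1],speed=30,f_stop=9); 
print(r,robot.current_tcp_pos(),robot.current_contact_force(),robot.current_gripper_width()*93,robot.current_t())
robot.sleep(.1);print(robot.current_tcp_pos(),robot.current_contact_force(),robot.current_eef_rot())
snap('wrist','w8');snap('scene','s8');snap('side','e8')
cv2.imwrite('pics/n8.png',np.hstack([cv2.resize(load('s8')['img'][175:260,225:325],None,fx=4,fy=4,interpolation=cv2.INTER_CUBIC),cv2.resize(load('e8')['img'][180:265,240:340],None,fx=4,fy=4,interpolation=cv2.INTER_CUBIC)]))
cv2.imwrite('pics/m8.png',cv2.resize(load('w8')['img'][130:310,200:370],None,fx=3.3,fy=3.3,interpolation=cv2.INTER_CUBIC))
E
```

```text
True [534.40216827  54.23352275   1.73527665] [-0.50171101 -0.72855018  5.31167357] 51.68315081566931 20.925
[534.38422789  54.23121178   1.71947569] [-0.41615618 -0.41784518  5.77442334] [-3.14070648e+00  1.23219067e-04  1.35103037e+00]
```

View pics/n8.png

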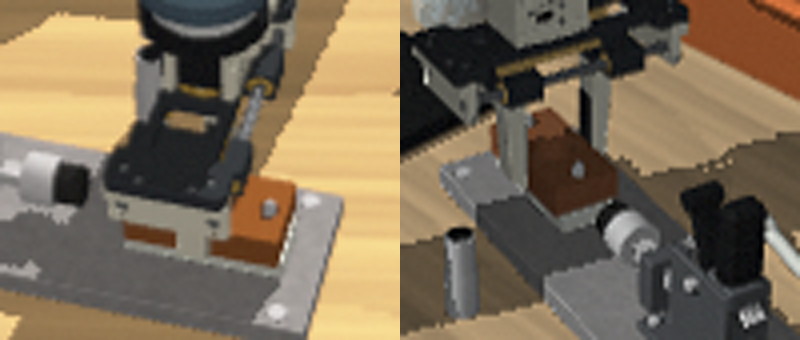

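View pics/m8.png

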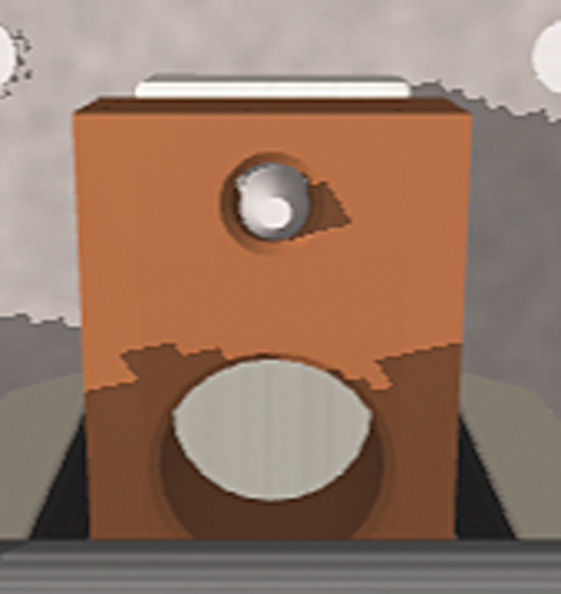

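Both pins stand through the bolt holes, and TCP z matches the flush height (1.73 against 1.8 predicted). I'm releasing, retreating, and going to the front of the trigger.

```bash
cat >> h.py <<'E'
S=np.array([534.5,54.4]); XV=np.array([np.sin(.22),np.cos(.22)]); G=S-246.5*XV
def gp(s,z): return [*(G+s*XV),z]   # s: mm in +y from the grip point; z reported
def sn():
    t=np.array(robot.current_tcp_pos()); return (t[:2]-G)@XV
def fy():
    f=np.array(robot.current_contact_force()); return f[:2]@XV
E
python3 - <<'E'
from h import *
d=load('w3'); p=on(d,190,130,64); print('socket',p, 'rel', (p[:2]-S)@XV,(p[:2]-S)@np.array([XV[1],-XV[0]]))
p=on(d,225+179/3.5,135+31/3.5,59); print('pad gap',-(p[:2]-S)@XV-50)
robot.move_gripper(0.72); print(robot.current_gripper_width()*93)
robot.move_linear([534.5,54.2,100],speed=150)
robot.sleep(.1)
t=robot.current_t(); snap('scene','s9');snap('side','e9')
robot.move_ptp(gp(95,135),[np.pi,0,1.351])
snap('wrist','w9')
robot.move_gripper(0); print(robot.current_gripper_width(),robot.current_t())
cv2.imwrite('pics/n9.png',np.hstack([cv2.resize(load('s9')['img'][175:260,225:325],None,fx=4,fy=4,interpolation=cv2.INTER_CUBIC),cv2.resize(load('e9')['img'][180:265,240:340],None,fx=4,fy=4,interpolation=cv2.INTER_CUBIC)]))
E
```

```text
socket [416.68022552  10.1414888   64.        ] rel -68.90353316859907 -105.32149917402455
pad gap 33.794984794357674
67.01162509655458
0.002398521222143221 24.5333
```

View pics/n9.png

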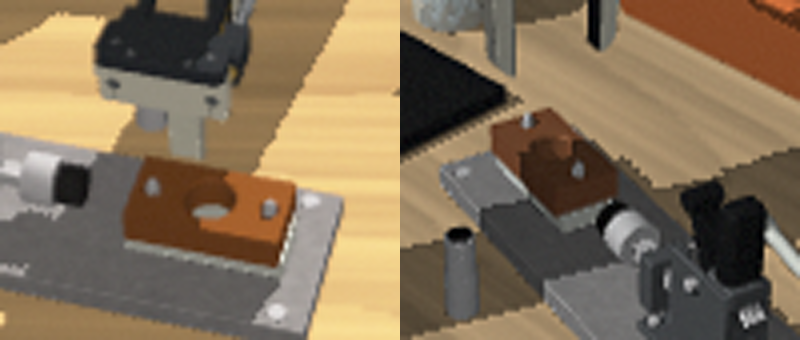

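View pics/w9.png

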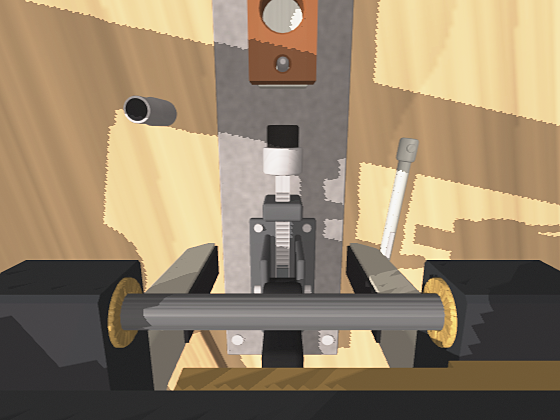

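Spacer stays seated with both pins through, gap pad to spacer about 34 mm. Now descending in front of the bar and finding contact.

```bash
python3 - <<'E'
from h import *
Z=106+DZ
robot.move_linear(gp(92,Z),speed=150)
robot.sleep(.3); f0=fy(); print('f0',f0,sn(),robot.current_contact_force())
r=robot.move_linear(gp(60,Z),speed=35,f_stop=2.0)
print(r,sn(),fy(),robot.current_t())
robot.sleep(.2); print(sn(),fy(),robot.current_tcp_pos())
snap('side','e10');snap('wrist','w10');snap('scene','s10')
cv2.imwrite('pics/n10.png',np.hstack([cv2.resize(load('s10')['img'][150:250,150:260],None,fx=3.6,fy=3.6,interpolation=cv2.INTER_CUBIC),cv2.resize(load('e10')['img'][200:300,260:370],None,fx=3.6,fy=3.6,interpolation=cv2.INTER_CUBIC)]))
E
```

```text
f0 0.012692493581282271 91.95650512883985 [ 0.2592306  -0.04496303 -0.95503183]
True 70.61282247241668 0.8724391778540413 26.0417
71.37162934632528 0.14771828578911192 [ 495.45923455 -116.32338824   70.01407072]
```

View pics/n10.png

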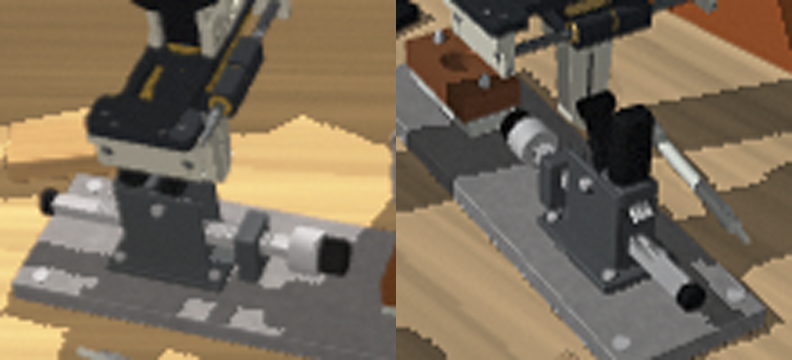

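View pics/w10.png

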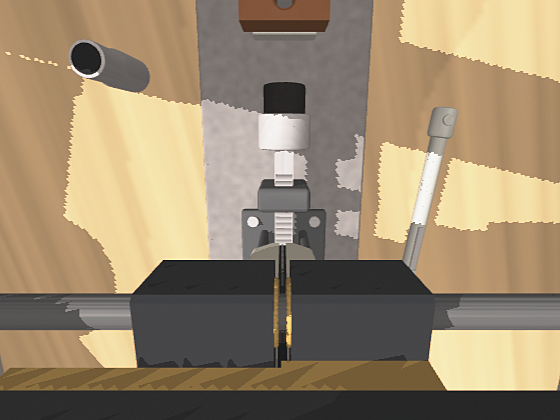

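```bash
python3 - <<'E'
from h import *
Z=106+DZ
for s in [69,66,62,58,54,52,51]:
    r=robot.move_linear(gp(s,Z),speed=40,f_stop=10); robot.sleep(.1)
    print(s,r,round(sn(),2),round(fy(),2))
    if r: break
snap('wrist','w11'); print(robot.current_t())
E
```

```text
69 False 69.4 2.64
66 False 66.64 5.56
62 False 62.74 5.77
58 False 58.66 5.52
54 False 54.55 4.82
52 False 53.09 7.22
51 False 53.11 9.88
28.8917
```

View pics/w11.png

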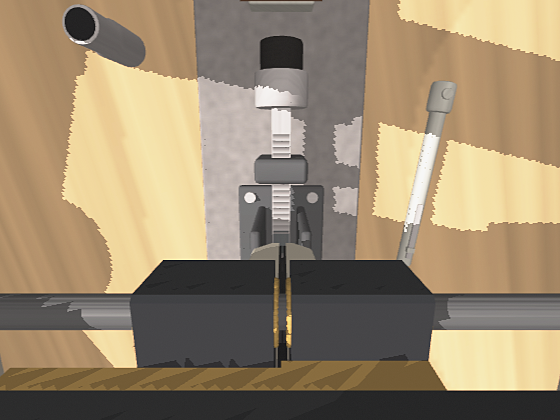

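Contact at s≈70.5, end stop at s≈53.1, about 5.5 N while moving. Pumping.

```bash
cat >> h.py <<'E'
Z=106+DZ
def padgap(d):
    im=cv2.cvtColor(d['img'],cv2.COLOR_BGR2GRAY)
    # walk along the centre line at z=59 from -150 to -52 in fixture coordinate; find dark run (rubber)
    ss=np.arange(-140,-45,.25); v=[]
    for s in ss:
        u=proj(d,[*(S+s*XV),59]); 
        x,y=int(round(u[0])),int(round(u[1])); v.append(int(im[y,x]) if 0<=x<560 and 0<=y<420 else -1)
    v=np.array(v); dk=(v<45)&(v>=0); 
    run=[];st=None
    for i,b in enumerate(dk):
        if b and st is None: st=i
        if (not b or i==len(dk)-1) and st is not None: run.append((ss[st],ss[i])); st=None
    return [(float(-50-b),float(b-a)) for a,b in run if b-a>3]
E
python3 - <<'E'
from h import *
for n in ['w9','w10','w11']: print(n,padgap(load(n)))
for k in range(2):
    robot.move_linear(gp(74,Z),speed=90); 
    r=robot.move_linear(gp(52,Z),speed=60,f_stop=11); robot.sleep(.1)
    print(k,r,round(sn(),2),round(fy(),2),padgap(snap('wrist',f'w12_{k}')),robot.current_t())
E
```

```text
w9 [(33.5, 17.75)]
w10 [(33.75, 17.5)]
w11 [(26.75, 17.25)]
0 True 66.09 0.98 [(24.0, 17.0)] 29.725
1 True 68.44 2.09 [(21.75, 17.0)] 30.3833
```

View pics/w12_1.png

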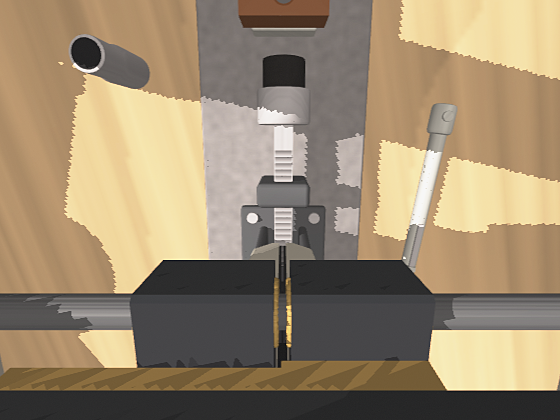

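```bash
python3 - <<'E'
from h import *
for k in range(2):
    robot.move_linear(gp(74,Z),speed=90); robot.sleep(.15)
    a=padgap(snap('wrist',f'w13r_{k}'))
    r=robot.move_linear(gp(52,Z),speed=50); robot.sleep(.1)
    print(k,r,round(sn(),2),round(fy(),2),a,padgap(snap('wrist',f'w13_{k}')),robot.current_t())
robot.move_linear(gp(74,Z),speed=90); robot.sleep(.15)
print(fy(),padgap(snap('wrist','w14')),robot.current_t()); snap('side','e14')
cv2.imwrite('pics/n14.png',np.hstack([cv2.resize(load('w14')['img'][0:140,200:360],None,fx=2.8,fy=2.8),cv2.resize(load('e14')['img'][180:280,250:350],(392,392))]))
E
```

```text
0 False 53.55 9.09 [(21.25, 17.25)] [(15.25, 16.75)] 31.575
1 False 53.56 8.34 [(15.0, 17.0)] [(7.5, 16.0)] 32.9083
0.3626274092894199 [(6.5, 17.25)] 33.5
```

View pics/n14.png

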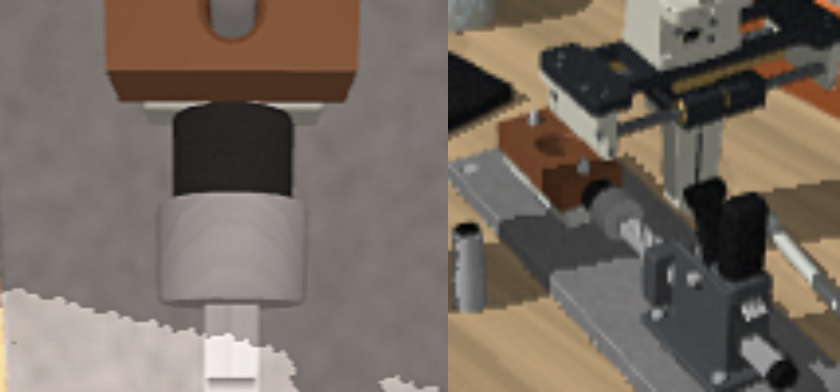

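```bash
python3 - <<'E'
from h import *
robot.move_linear(gp(62,Z),speed=60)
for s in [58,55,53,52]:
    r=robot.move_linear(gp(s,Z),speed=50); robot.sleep(.1)
    print(s,round(sn(),2),round(fy(),2))
    if fy()>13: break
print(padgap(snap('wrist','w15')),robot.current_t())
robot.move_linear(gp(74,Z),speed=90); robot.sleep(.15)
print(fy(),padgap(snap('wrist','w16')),robot.current_t())
cv2.imwrite('pics/n16.png',np.hstack([cv2.resize(load(n)['img'][0:140,200:350],None,fx=2.6,fy=2.6) for n in ('w15','w16')]))
E
```

```text
58 58.5 4.51
55 55.67 7.16
53 53.97 7.59
52 53.51 8.15
[(7.5, 8.25)] 35.35
-0.03974127329241928 [(-0.25, 16.75)] 35.9417
```

View pics/n16.png

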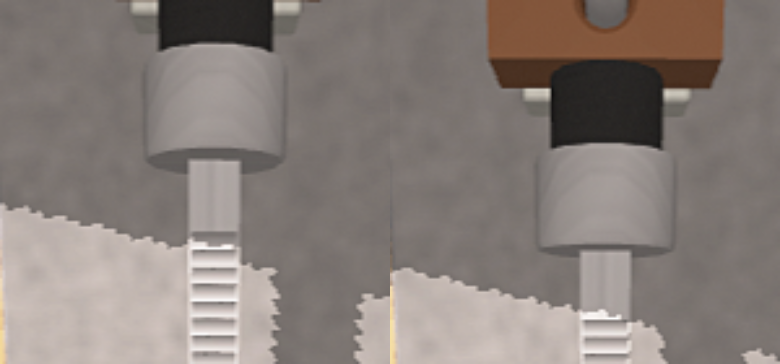

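```bash
python3 - <<'E'
from h import *
robot.move_linear(gp(66,Z),speed=60)
for i,s in enumerate([63,60.5,58.5,57]):
    robot.move_linear(gp(s,Z),speed=40); robot.sleep(.12)
    g=padgap(snap('wrist',f'w17_{i}'))
    print(s,round(sn(),2),round(fy(),2),[round(-50-a-b,2) for a,b in g],g)
    if fy()>12: break
print(robot.current_t())
E
```

```text
63 65.61 13.62 [-64.5] [(0.0, 14.5)]
36.6417
```

```bash
python3 - <<'E'
from h import *
robot.sleep(.3); print(round(sn(),2),round(fy(),2))
for i,s in enumerate([62.2,61.4]):
    robot.move_linear(gp(s,Z),speed=20); robot.sleep(.4)
    g=padgap(snap('wrist',f'w18_{i}'))
    print(s,round(sn(),2),round(fy(),2),[round(-50-a-b,2) for a,b in g],g)
    if fy()>16: break
print(robot.current_t(),robot.current_contact_force())
snap('side','e18')
cv2.imwrite('pics/n18.png',np.hstack([cv2.resize(load(n)['img'][0:140,200:350],None,fx=2.6,fy=2.6) for n in ('w16',f'w18_{i}')]))
E
```

```text
65.63 12.37
62.2 65.32 14.03 [-64.25] [(-0.5, 14.75)]
61.4 64.87 15.81 [-64.0] [(0.0, 14.0)]
38.3417 [ 1.58373914 15.84675913  9.88592973]
```

View pics/n18.png

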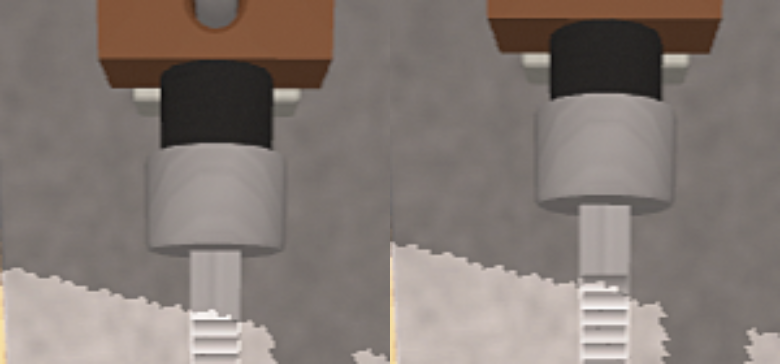

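```bash
python3 - <<'E'
from h import *
robot.move_linear(gp(60.8,Z),speed=20); robot.sleep(.6)
g=padgap(snap('wrist','w19')); snap('scene','s19'); snap('side','e19')
print(round(sn(),2),round(fy(),2),[round(-50-a-b,2) for a,b in g],g,robot.current_contact_force(),robot.current_t())
robot.sleep(.5); print(round(sn(),2),round(fy(),2),robot.current_joint_vel().round(4))
# free vs. pressed cup-edge measured at z=63 and rubber boundary, subpixel profile
for n in ['w10','w14','w16','w18_1','w19']:
    d=load(n); im=cv2.cvtColor(d['img'],cv2.COLOR_BGR2GRAY).astype(np.float32)
    ss=np.arange(-140,-45,.05); uv=np.array([proj(d,[*(S+s*XV),59.5]) for s in ss],np.float32)
    p=cv2.remap(im,uv[:,:1].copy(),uv[:,1:].copy(),cv2.INTER_LINEAR,borderValue=255).ravel()
    dk=p<60; i=np.where(dk)[0]; i=i[ss[i]>-105]
    # longest run
    r=max(np.split(i,np.where(np.diff(i)>8)[0]+1),key=len); print(n,'rubber back',ss[r[0]].round(2),'front',ss[r[-1]].round(2),'len',(ss[r[-1]]-ss[r[0]]).round(2))
cv2.imwrite('pics/n19.png',np.hstack([cv2.resize(load('s19')['img'][150:265,160:320],None,fx=2.6,fy=2.6),cv2.resize(load('e19')['img'][180:280,240:360],(359,299))]))
E
```

```text
64.54 17.66 [-64.25] [(-0.25, 14.5)] [ 2.52018899 17.52873087 11.45807957] 39.3917
64.5 16.83 [ 0.0001 -0.0007  0.0013 -0.0009 -0.0006 -0.001 ]
w10 rubber back -101.3 front -84.05 len 17.25
w14 rubber back -73.9 front -51.4 len 22.5
w16 rubber back -66.65 front -49.95 len 16.7
w18_1 rubber back -64.55 front -49.9 len 14.65
w19 rubber back -64.35 front -50.0 len 14.35
```

View pics/n19.png

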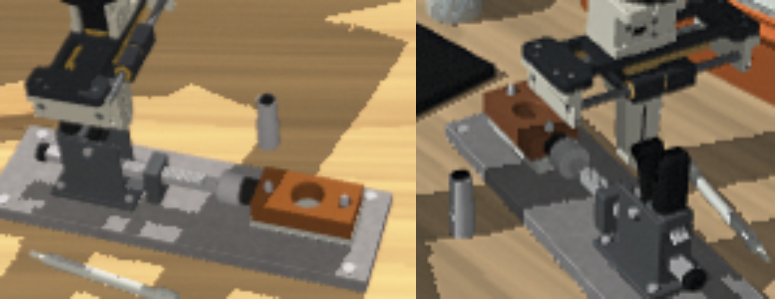

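Rubber is pressed about 2.9 mm by image and 3.8–4.5 mm by trigger force. Both are inside the 1.7–6.3 mm band, the hold is steady, and the spacer is seated with nothing else disturbed. Handing in.

```bash
python3 - <<'E'
from h import *
print(round(fy(),2),robot.current_t()); print(robot.hand_in())
E
```

```text
16.83 39.8917
the job is handed in; nothing more can be done
None
```

The spacer is seated flush over both pins. The clamp pad is pressed roughly 3–4.5 mm into its cup, and the arm was still squeezing the trigger when I handed in at 39.9 s. No verdict was reported.

- **Grasp:** The first grasp closed on nothing. The images and a light touch on the bench showed the real fingertips are about 35 mm short of the reported tool point. After correcting for that, the second grasp held at 52 mm, which matches the spacer's width.
- **Seating:** I centred the hole on the pin by looking through it, then lowered the spacer until it touched at the predicted flush height (1.7 mm against 1.8 mm). Both pin tips showed above the top face after I let go.
- **Clamping:** I moved the jaw by the trigger alone, in seven squeezes (two of them short). The last one is held at about 17 N on the trigger bar.
- **Pad pressure, checks disagree:** The trigger force implies about 3.8–4.5 mm, or 23–27 N on the spacer. The wrist image of the visible rubber gives only about 2.9 mm, or 17 N. Both are within the good-hold range of 1.7–6.3 mm and well under the 45 N at which the spacer cracks.
- **Other things on the bench:** The tire gauge and plug socket look untouched in the last pictures. I did not compare the positions of the other items before and after.

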